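# Shut the red air valve under the sliding cover of a bench valve box

### The arm

A 6-joint arm with a two-finger parallel gripper is mounted at the origin on the work surface. World frame = base frame: x ahead of the robot, y to its left, z up, the work surface at z = 0. Lengths are in m, angles in rad, forces in N, time in s.
With the tool pointing down it reaches from about 0.25 to 0.725 m from the base axis. Payload 9.7 kg.
Tool frame: the origin (TCP) lies at the very end of the fingers, on their centre line; the grasp point (between the pads) lies 19 mm behind it; z points along the fingers, x is the direction in which the jaws open and shut, and the axes are right-handed (so a half turn about z gives the same grasp; the last joint's range is limited). The gripper opens to 85 mm and grips with 20 to 120 N. Pads are 22 mm wide; open, the fingers measure 114 mm over their backs; the gripper's body (76 mm by 85 mm) begins 54 mm behind the grasp point. The pads swing forward as they close: fully open they stand 13 mm farther back than shut.
Start: joints at [-1.121, 0.087, 0.176, 1.66, 0, 1.571], TCP at [0.239, -0.495, 0.231] pointing down, gripper open.
Joint ranges: [-3.13, 3.13], [-0.85, 1.81], [-1.15, 1.24], [-2.2, 2.28], [-1.44, 1.52], [-3.14, 3.14]. Speed limits (rad/s): [2.22, 2.22, 2.57, 3.14, 3.14, 3.14].

### API

Orientations are given as a unit quaternion [x, y, z, w].
In Python, from station import manip gives the robot as it stands.
- The arm moves only by the tool apply_moves, never from a script. Its argument "plan" is a list that holds one entry, the list of rows, each a list of 5 numbers: the shift along the tool's x, y, z in cm, then the turn about the tool's z in rad, then the opening, from 0 (shut) to 1 (fully open). A call has exactly 8 rows; each row shifts and turns the pose as measured when the row begins, along the tool's axes as they then stand; what a row does not reach is not made up. A row lasts 1/12 s, in which the tool goes at most 41.7 mm and 7.16 degrees, less where a joint would pass 70% of its speed; a pose out of reach is approached as far as the arm can. A call is refused whole if a number of a shift passes 4.17 or a number of a turn 0.125, either way. A call with a gripper value outside its range is refused whole. The fingers move at their own pace and stop on an object; "squeeze" is the grip in N (left out, the last holds). Time passes only in rows, so rows that do not move let the fingers close, or fill a call up. It gives the time, the measured TCP pose, the force and the opening at its end, in the units of the state.
- manip.state(): the state, without advancing time (a new reading comes with each control period).
- manip.read_camera(name): name is "scene" or "top" or "wrist"; returns the picture (384x512x3 uint8, red, green, blue); there is no depth.
- manip.calibration(name): a dict with "K" (3x3 intrinsics, pixels), "rvec" (rotation vector, rad) and "tvec" (3), from world to camera coordinates, as OpenCV has them; the wrist camera has in their place "tool_from_camera" (4x4, takes a point from camera to tool coordinates, whose origin is the TCP and whose axes are the tool frame's). Camera axes: x right, y down, z forward; pixel columns grow to the right and rows downward; lengths in m; the calibration is good to about 2 mm. A picture is of the moment at which its call begins: read the wrist's pose just before it. calibration takes no time and is no camera call.
- manip.job_done(): hands the job in, once; it reports no verdict.
Trained networks look in the newest picture that a camera, given by its name, has taken for a name from the list of things; names that differ only in an ending like _2 or _b are one class to them, and where a whole thing is asked for, a point or a joint stands for the part that bears it (a point fixed in the world has none). Each returns a list of dicts, best first, with "conf" (0 to 1); they miss things now and then, are a little off and sometimes report something else, mostly with a low value. They report only what shows in the picture. A call takes as long as a camera call.
- manip.boxes_of(camera, target): "centre" ([column, row] in pixels, amid what is visible of it).
- manip.tip_of(camera, target): "centre" ([column, row] in pixels: a listed point, or the origin of a listed thing).
The state is a dict: "t": time; "q": joint angles; "dq": joint speeds; "joint_efforts": joint torques, N m; "position": TCP position; "tool_rot": TCP orientation; "force": force on the tool from outside, world axes, zero at the start; "moment": the same for the moment, N m; "opening": opening from 0.0 (shut) to 1.0 (fully open).
Only numpy, scipy, OpenCV 4.12 (cv2) and the standard library are available. Lean on these libraries where they do the work, as an engineer would, in place of code of your own. Each camera call takes 0.05 s, during which the arm holds its last target.

### The job

Shut off the conveyor's air at the grey valve box on the packing bench: push the box's loose metal cover all the way aside on its runners, onto the closed half of the box, then push the red valve handle round clockwise until it is fully shut, square across its pipe. Only push: do not lift the cover, pick nothing up, and leave the cover aside, the blue handle open, and the things on the bench where they are.

Things in the scene. Friction and masses are not known exactly. Their poses are not given: they have to be found in the camera images.
- valve_box: Fixed grey box, 288 (x) x 310 (y) x 102 mm high, walls 4 mm. Origin: centre of its underside, on the bench. The cover slides along box y on two runners at the x walls, tops 90 mm up, 256 mm apart; the rim, 12 mm higher, stops it. Half at -y: open, holds two valves (y -151 to 0 mm). Half at +y: closed deck. Outside: pipes at the -y end to y -215 mm, a regulator at x 144 to 221, y 45 to 160, 126 mm high.
- cover: Loose aluminium cover plate, 276 x 150 x 5 mm, about 0.6 kg, lying on the runners (about 2 mm play beside each long end). Origin: centre of its underside; axes as the box's. It starts over the valves with its origin at box y about -75 to -55 mm, and is fully aside, at its stop, at box y = +76 mm; it takes about 2 to 6 N to slide.
- cover_bar (a point): Middle of the bar of the cover's black bow handle. The bar is 110 mm long along the box's x, 10 mm thick, on two posts; its centre is 30 mm above the cover's underside (120 mm above the bench), above the cover's centre. Pushing it from its -y side towards +y slides the cover aside.
- red_handle (a joint): Angle of the red valve handle (rad): 0 = open, the handle along its pipe, pointing to the box's -y; grows clockwise seen from above; 1.571 = fully shut, against its stop, pointing to the box's -x. Starts between 0 and 0.25. Stiff: stays where it is left, takes about 4 N at the sleeve.
- red_stem (a point): Point on the turning axis (vertical) of the red handle, at the height of the handle's sleeve, 71 mm above the bench; about 35 mm from the deck's edge (box y = -35 mm). The red valve is at box x = +68 or -42 mm, the blue one at the other.
- red_grip (a point): Point in the middle of the red sleeve's width, 52 mm from the stem axis. The sleeve reaches from 24 to 72 mm from the axis, is 18 mm wide and 14 mm high (64 to 78 mm above the bench). Under it lies only the pipe, top 48 mm above the bench (valve body to 55 mm within 25 mm of the stem).
- blue_handle (a joint): Angle of the blue valve handle, same kind and directions as the red one; starts between 0 and 0.12 and must be left there.
- blue_grip (a point): Point in the middle of the blue sleeve, 52 mm from its stem axis; same sizes as the red one.
- oil_bottle: Yellow oil bottle with red cap, 64 mm diameter, 170 mm high, standing near the box. Bystander. Origin: centre of its underside.
- tape_roll: Roll of brown packing tape, 92 mm diameter, 48 mm high, lying flat near the box. Bystander. Origin: centre of its underside.
- filter_carton: Small cardboard carton, 75 x 75 x 90 mm high, near the box. Bystander. Origin: centre of its underside.
- padlock: Red lock-out padlock lying flat near the -y end of the box, 44 x 75 x 20 mm. Bystander. Origin: centre of its case's underside.
- scanner: Black hand scanner, about 155 x 62 x 35 mm, lying on the right of the bench. Bystander. Origin: underside.
- mug: White mug, 80 mm diameter, 90 mm high, on the left of the bench. Bystander. Origin: centre of its underside.
- cleaner_bottle: Blue bottle with white cap, 60 mm diameter, 150 mm high, on the right of the bench. Bystander. Origin: centre of its underside.

How it is judged:
By the outcome, as a careful person would: the job done as asked, in the order asked, and still so for the second after the job is handed in, with the robot touching nothing.
It also fails if it takes over 51 s, if anything falls off the work surface, if the arm or the gripper's body presses on something with over 40 N, if the wrist force passes 120 N, or if a joint passes its speed limit or range.

## Working session

There is one attempt and no reset: what is moved stays moved. The work goes in short steps, Python scripts to look and compute and a tool call to move; the robot and the scene stay as the last step left them, time stands still between calls to the robot, and variables do not carry over. Pictures are saved under pics/ and viewed, and the job is handed in when it is done.

Besides the shell and the picture viewer there is one more tool, called as name([rows], argument=value, ...), one row to a line, values as JSON. apply_moves: Moves the arm, as the interface text tells. Its arguments: {"type":"object","properties":{"plan":{"type":"array","items":{"type":"array","items":{"type":"array","items":{"type":"number"}}}},"squeeze":{"type":"number"}},"required":["plan"]}

```bash
ls; mkdir -p pics; python3 - <<'E'
from station import manip
import cv2,numpy as np
print(manip.state())
for n in ["scene","top","wrist"]:
    im=manip.read_camera(n); cv2.imwrite(f"pics/a_{n}.png",im[:,:,::-1])
    print(n,manip.calibration(n))
E
```

```text
pics
{'t': 0.0, 'q': array([-1.12105798e+00,  8.75039070e-02,  1.75127509e-01,  1.65979363e+00,
       -2.83032048e-05,  1.57082220e+00]), 'dq': array([ 0.00256826,  0.00058808,  0.00109985, -0.00107232, -0.00167602,
        0.00176258]), 'joint_efforts': array([ 2.71482182e-03, -5.20384204e+01,  4.64804971e+01,  1.64380803e-02,
        2.21032997e-04,  3.57215612e-06]), 'position': array([ 0.23899604, -0.49510867,  0.23055557]), 'tool_rot': array([ 8.46966927e-01, -5.31645137e-01, -5.89273837e-04, -3.53160437e-04]), 'force': array([ 1.00869196, -1.09023985, -0.45737291]), 'moment': array([0.01383441, 0.00399096, 0.00712436]), 'opening': 1.000067776760446}
scene {'K': array([[402.54990692,   0.        , 263.04500534],
       [  0.        , 402.54990692, 184.90780558],
       [  0.        ,   0.        ,   1.        ]]), 'rvec': array([ 2.17271762,  0.9285966 , -0.41376687]), 'tvec': array([-0.41171663, -0.20531979,  1.88717329])}
top {'K': array([[394.63850518,   0.        , 260.68211731],
       [  0.        , 394.63850518, 190.83433365],
       [  0.        ,   0.        ,   1.        ]]), 'rvec': array([ 2.13453607, -2.12911708,  0.13493385]), 'tvec': array([0.04101161, 0.59159099, 1.22014121])}
wrist {'K': array([[270.47961775,   0.        , 255.31576047],
       [  0.        , 270.47961775, 193.41361359],
       [  0.        ,   0.        ,   1.        ]]), 'tool_from_camera': array([[ 9.99996820e-01, -6.52815503e-05,  2.52121807e-03,
         5.67786564e-06],
       [-7.57451608e-04,  9.45741947e-01,  3.24917828e-01,
        -8.37519494e-02],
       [-2.40563282e-03, -3.24918705e-01,  9.45738890e-01,
        -1.43417145e-01],
       [ 0.00000000e+00,  0.00000000e+00,  0.00000000e+00,
         1.00000000e+00]])}
```

View pics/a_top.png

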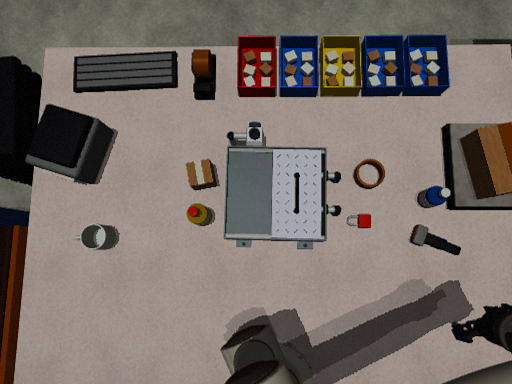

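View pics/a_scene.png

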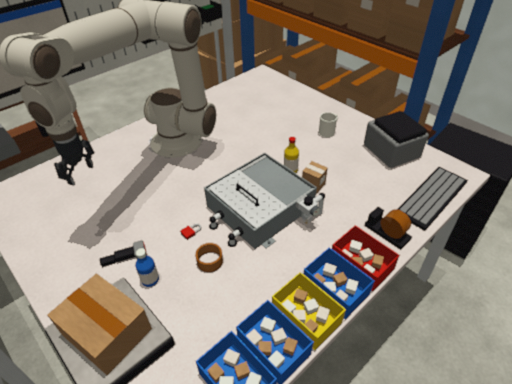

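View pics/a_wrist.png

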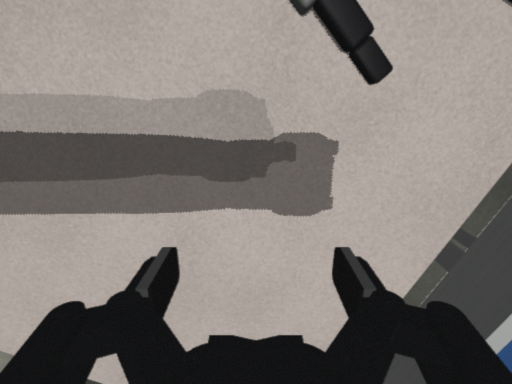

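The top view shows the box at about columns 225–327, rows 148–241. The cover, with its black bar at (297,193), lies over the right (-y) half, and the pipes point right. I'll zoom in and fit the box pose.

```bash
python3 - <<'E'
from station import manip
import cv2,numpy as np
im=cv2.imread("pics/a_top.png")[110:270,170:380]
cv2.imwrite("pics/b_top.png",cv2.resize(im,None,fx=3.7,fy=3.7,interpolation=cv2.INTER_CUBIC))
im=cv2.imread("pics/a_scene.png")[130:290,170:340]
cv2.imwrite("pics/b_scene.png",cv2.resize(im,None,fx=3.7,fy=3.7,interpolation=cv2.INTER_CUBIC))
for c in ["top","scene"]:
  for n in ["valve_box","cover","cover_bar","red_stem","padlock","oil_bottle","filter_carton"]:
    print(c,n,[(np.round(d["centre"],1),round(d["conf"],2)) for d in manip.tip_of(c,n)[:2]])
E
```

```text
top valve_box [(array([272.6, 198.2]), 0.69)]
top cover [(array([296. , 194.8]), 0.83)]
top cover_bar [(array([294. , 191.6]), 0.64)]
top red_stem []
top padlock [(array([362.3, 223.2]), 0.73)]
top oil_bottle [(array([202. , 217.7]), 0.77)]
top filter_carton [(array([208.4, 177.4]), 0.88), (array([300.2, 195.5]), 0.5)]
scene valve_box [(array([260.7, 206.5]), 0.82)]
scene cover [(array([245.7, 198.2]), 0.97)]
scene cover_bar [(array([243.4, 188.9]), 0.94)]
scene red_stem []
scene padlock [(array([188.1, 231.5]), 0.65)]
scene oil_bottle [(array([289.8, 169. ]), 0.97)]
scene filter_carton [(array([311.7, 183.1]), 0.84)]
```

View pics/b_top.png

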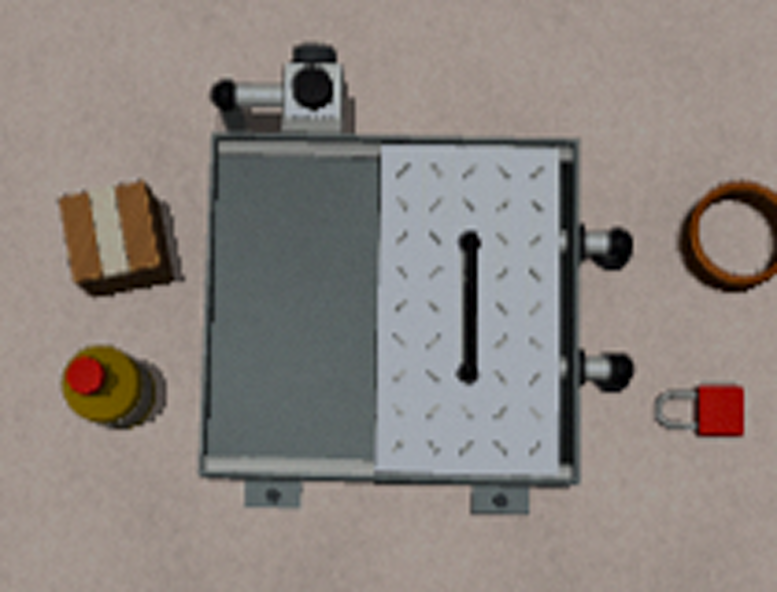

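View pics/b_scene.png

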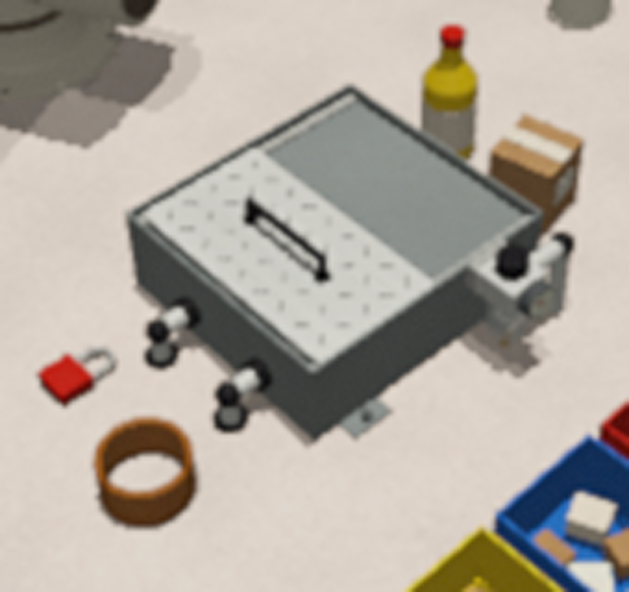

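```bash
cat > h.py <<'E'
import numpy as np,cv2
from station import manip
from scipy.optimize import least_squares
from scipy.spatial.transform import Rotation as R
def proj(c,P):
    k=manip.calibration(c)
    return cv2.projectPoints(np.asarray(P,float).reshape(-1,1,3),k["rvec"],k["tvec"],k["K"],None)[0][:,0]
def box2w(p,B):
    x,y,a=p; r=np.array([[np.cos(a),-np.sin(a)],[np.sin(a),np.cos(a)]])
    B=np.asarray(B,float); return np.c_[B[:,:2]@r.T+[x,y],B[:,2]]
E
python3 - <<'E'
from h import *
X,Y=.144,.155
T=np.array([(215,135),(580,139),(578,485),(200,478)])/3.7+[170,110]
S=np.array([(541,212),(316,372),(129,214),(351,88)])/3.7+[170,130]
rim=[(X,Y,.102),(X,-Y,.102),(-X,-Y,.102),(-X,Y,.102)]
# cover corners in top: (381,144),(560,148),(557,473),(374,470); bar ends centre (469,240),(468,373)
CT=np.array([(381,144),(560,148),(557,473),(374,470),(469,241),(467,373)])/3.7+[170,110]
CS=np.array([(432,279),(320,362),(250,208),(323,270)])/3.7+[170,130]
def cov(c): return [(.138,c+.075,.095),(.138,c-.075,.095),(-.138,c-.075,.095),(-.138,c+.075,.095),(.055,c,.12),(-.055,c,.12)]
def f(p,full=0):
    C=cov(p[3]); 
    r=[proj("top",box2w(p[:3],rim))-T,proj("scene",box2w(p[:3],rim))-S,proj("top",box2w(p[:3],C))-CT,proj("scene",box2w(p[:3],[C[0],C[1],C[5],C[4]]))-CS]
    return r if full else np.vstack(r).ravel()
s=least_squares(f,[.5,0,0,-.06],loss="soft_l1")
print(s.x); print([np.round(a,1) for a in f(s.x,1)])
E
```

```text
[ 0.57979259 -0.00452167 -0.01866966 -0.06286122]
[array([[-1.4, -1.2],
       [-0.3, -0.7],
       [ 0.4, -0.6],
       [-0.8, -1.1]]), array([[-1.1, -0.3],
       [-2.6, -0.3],
       [-2.8, -0.8],
       [-1.7, -2. ]]), array([[-0.5, -0.5],
       [-0.8, -0.8],
       [ 0. ,  0.5],
       [-0.3,  0.2],
       [ 0. , -1.7],
       [ 0.2, -1.2]]), array([[ 0. ,  0.9],
       [-1. ,  0.2],
       [-1.7, -2.2],
       [-1.7, -3.5]])]
```

```bash
cat >> h.py <<'E'
BOX=(.5798,-.0045,-.0187)
def yaw(s): 
    x=R.from_quat(s["tool_rot"]).as_matrix()[:,0]; return np.arctan2(x[1],x[0])
def plan(target,yt,op,step=3.5,n=8):
    s=manip.state(); p=np.array(s["position"]); a=yaw(s); rows=[]
    print("pos",np.round(p,4),"yaw",round(a,4),"t",s["t"],"F",np.round(s["force"],1),"op",round(s["opening"],2))
    for i in range(n):
        d=(np.array(target)-p)*100; L=np.linalg.norm(d)
        if L>step: d*=step/L
        t=np.clip(a-yt,-.12,.12)   # + turn about tool z lowers world yaw
        x=np.array([np.cos(a),np.sin(a),0]); y=np.array([np.sin(a),-np.cos(a),0])
        rows.append([round(float(d@x),2),round(float(d@y),2),round(float(-d[2]),2),round(float(t),3),op])
        p=p+d/100; a-=t
    print(rows); print("end",np.round(p,4),round(a,4))
E
python3 -c "
from h import *
print(box2w(BOX,[(0,-.0629,.12),(0,.076,.12),(.068,-.035,.071),(-.042,-.035,.071)]))
plan((.577,-.125,.2),-.0187,0)"
```

```text
[[ 0.57862384 -0.067389    0.12      ]
 [ 0.58122112  0.07148671  0.12      ]
 [ 0.64713365 -0.04076541  0.071     ]
 [ 0.53715288 -0.03870853  0.071     ]]
pos [ 0.2391 -0.4953  0.2313] yaw -1.121 t 0.85 F [-0.2 -0.3  0.2] op 1.0
[[-1.3, -3.24, 0.22, -0.12, 0], [-0.9, -3.37, 0.22, -0.12, 0], [-0.49, -3.46, 0.22, -0.12, 0], [-0.07, -3.49, 0.22, -0.12, 0], [0.34, -3.48, 0.22, -0.12, 0], [0.76, -3.41, 0.22, -0.12, 0], [1.16, -3.29, 0.22, -0.12, 0], [1.55, -3.13, 0.22, -0.12, 0]]
end [ 0.4275 -0.2888  0.2138] -0.161
```

apply_moves([
  [[-1.3,-3.2,0.1,-0.12,0],[-0.9,-3.4,0.1,-0.12,0],[-0.5,-3.5,0.1,-0.12,0],[-0.1,-3.5,0.1,-0.12,0],[0.3,-3.5,0.1,-0.12,0],[0.8,-3.4,0.1,-0.12,0],[1.2,-3.3,0.1,-0.12,0],[1.6,-3.1,0.1,-0.12,0]],
])

```text
t: 1.52
position: [0.429, -0.283, 0.2222]
tool_rot: [0.998, -0.067, 0.0, 0.001]
force: [0.7, -0.7, -0.4]
opening: 0.0
```

```bash
python3 -c "
from h import *
plan((.577,-.125,.2),-.0187,0)"
```

```text
pos [ 0.429  -0.283   0.2222] yaw -0.1345 t 1.5167 F [ 0.7 -0.7 -0.4] op 0.0
[[2.02, -2.84, 0.36, -0.116, 0], [2.33, -2.58, 0.36, 0.0, 0], [2.33, -2.58, 0.36, 0.0, 0], [2.33, -2.58, 0.36, 0.0, 0], [2.33, -2.58, 0.36, 0.0, 0], [2.33, -2.58, 0.36, 0.0, 0], [0.51, -0.56, 0.08, 0.0, 0], [0.0, 0.0, -0.0, 0.0, 0]]
end [ 0.577 -0.125  0.2  ] -0.0187
```

apply_moves([
  [[2.0,-2.8,0.3,-0.116,0],[2.3,-2.6,0.4,0,0],[2.3,-2.6,0.4,0,0],[2.3,-2.6,0.4,0,0],[2.3,-2.6,0.4,0,0],[2.3,-2.6,0.3,0,0],[0.5,-0.5,0.1,0,0],[0,0,0,0,0]],
])

```text
t: 2.18
position: [0.5825, -0.1084, 0.1977]
tool_rot: [1.0, 0.002, 0.001, 0.001]
force: [0.1, -0.3, 0.4]
opening: -0.0
```

```bash
python3 - <<'E'
from h import *
plan((.577,-.125,.15),-.0187,0,step=1.5)
s=manip.state(); im=manip.read_camera("wrist"); cv2.imwrite("pics/c_wrist.png",im[:,:,::-1])
k=manip.calibration("wrist");T=np.eye(4);T[:3,:3]=R.from_quat(s["tool_rot"]).as_matrix();T[:3,3]=s["position"]
M=np.linalg.inv(T@k["tool_from_camera"])
P=box2w(BOX,[(.055,-.0629,.12),(-.055,-.0629,.12),(.144,-.155,.102),(-.144,-.155,.102)])
q=(np.c_[P,np.ones(4)]@M.T)[:,:3]@k["K"].T
print(q[:,:2]/q[:,2:])
E
```

```text
pos [ 0.5825 -0.1084  0.1977] yaw 0.0037 t 2.1833 F [ 0.1 -0.3  0.4] op -0.0
[[-0.16, 0.49, 1.41, 0.022, 0], [-0.15, 0.49, 1.41, 0.0, 0], [-0.15, 0.49, 1.41, 0.0, 0], [-0.06, 0.19, 0.54, 0.0, 0], [0.0, 0.0, -0.0, 0.0, 0], [0.0, 0.0, -0.0, 0.0, 0], [0.0, 0.0, -0.0, 0.0, 0], [0.0, 0.0, -0.0, 0.0, 0]]
end [ 0.577 -0.125  0.15 ] -0.0187
[[316.89877477 155.99389192]
 [183.34113493 153.00696564]
 [392.43935902 245.22594229]
 [103.93988719 239.74473017]]
```

View pics/c_wrist.png

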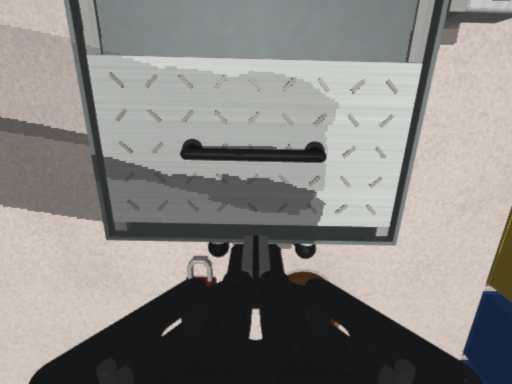

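The wrist view shows the bar from (190,152) to (317,154) and the rim corners at (107,240) and (396,243), within about 3 mm of the fit. Next I lower the closed fingers behind the bar.

apply_moves([
  [[0,0.4,1.8,0.02,0],[0,0.3,1.8,0,0],[0,0,1.8,0,0],[0,0,1.8,0,0],[0,0,1.0,0,0],[0,0,0.5,0,0],[0,0,0,0,0],[0,0,0,0,0]],
])

```text
t: 2.9
position: [0.5785, -0.1242, 0.1116]
tool_rot: [1.0, -0.013, 0.003, 0.002]
force: [-0.1, -1.1, 0.6]
opening: 0.002
```

```bash
python3 - <<'E'
from h import *
plan((.5795,-.09,.106),-.0187,0,step=.6)
E
```

```text
pos [ 0.5785 -0.1242  0.1116] yaw -0.0251 t 2.9 F [-0.1 -1.1  0.6] op 0.0
[[0.0, -0.59, 0.1, -0.006, 0], [0.01, -0.59, 0.1, 0.0, 0], [0.01, -0.59, 0.1, 0.0, 0], [0.01, -0.59, 0.1, 0.0, 0], [0.01, -0.59, 0.1, 0.0, 0], [0.01, -0.47, 0.08, 0.0, 0], [0.0, 0.0, -0.0, 0.0, 0], [0.0, 0.0, -0.0, 0.0, 0]]
end [ 0.5795 -0.09    0.106 ] -0.0187
```

apply_moves([
  [[0.1,-0.4,0.3,0,0],[0,-0.4,0.2,0,0],[0,-0.5,0.1,0,0],[0,-0.6,0,0,0],[0,-0.6,0,0,0],[0,-0.6,0,0,0],[0,-0.6,0,0,0],[0,-0.6,0,0,0]],
])

```text
t: 3.57
position: [0.5824, -0.0782, 0.1091]
tool_rot: [1.0, -0.013, 0.006, 0.003]
force: [-0.4, -3.3, -0.7]
opening: 0.001
```

```bash
python3 - <<'E'
from h import *
plan((.5795,-.06,.106),-.0187,0,step=.6)
E
```

```text
pos [ 0.5824 -0.0782  0.1091] yaw -0.0257 t 3.5667 F [-0.4 -3.3 -0.7] op 0.0
[[-0.11, -0.58, 0.1, -0.007, 0], [-0.1, -0.58, 0.1, 0.0, 0], [-0.1, -0.58, 0.1, 0.0, 0], [-0.01, -0.06, 0.01, 0.0, 0], [0.0, 0.0, -0.0, 0.0, 0], [0.0, 0.0, -0.0, 0.0, 0], [0.0, 0.0, -0.0, 0.0, 0], [0.0, 0.0, -0.0, 0.0, 0]]
end [ 0.5795 -0.06    0.106 ] -0.0187
```

apply_moves([
  [[-0.1,-0.9,0.05,-0.005,0],[-0.05,-1.0,0.05,0,0],[0,-1.1,0.05,0,0],[0,-1.1,0.05,0,0],[0,-1.1,0,0,0],[0,-1.1,0,0,0],[0,-1.1,0,0,0],[0,-1.0,0,0,0]],
])

```text
t: 4.23
position: [0.584, 0.0085, 0.1091]
tool_rot: [1.0, -0.012, 0.009, 0.008]
force: [-0.0, -5.3, 1.2]
opening: 0.001
```

```bash
python3 - <<'E'
from h import *
plan((.58,.045,.108),-.0187,0,step=.6)
im=manip.read_camera("top")[110:270,170:380]
cv2.imwrite("pics/d_top.png",cv2.resize(im[:,:,::-1],None,fx=3.7,fy=3.7,interpolation=cv2.INTER_CUBIC))
E
```

```text
pos [0.584  0.0085 0.1091] yaw -0.0232 t 4.2333 F [-0.  -5.3  1.2] op 0.0
[[-0.08, -0.59, 0.02, -0.005, 0], [-0.08, -0.59, 0.02, 0.0, 0], [-0.08, -0.59, 0.02, 0.0, 0], [-0.08, -0.59, 0.02, 0.0, 0], [-0.08, -0.59, 0.02, 0.0, 0], [-0.08, -0.59, 0.02, 0.0, 0], [-0.01, -0.07, 0.0, 0.0, 0], [0.0, 0.0, -0.0, 0.0, 0]]
end [0.58  0.045 0.108] -0.0187
```

View pics/d_top.png

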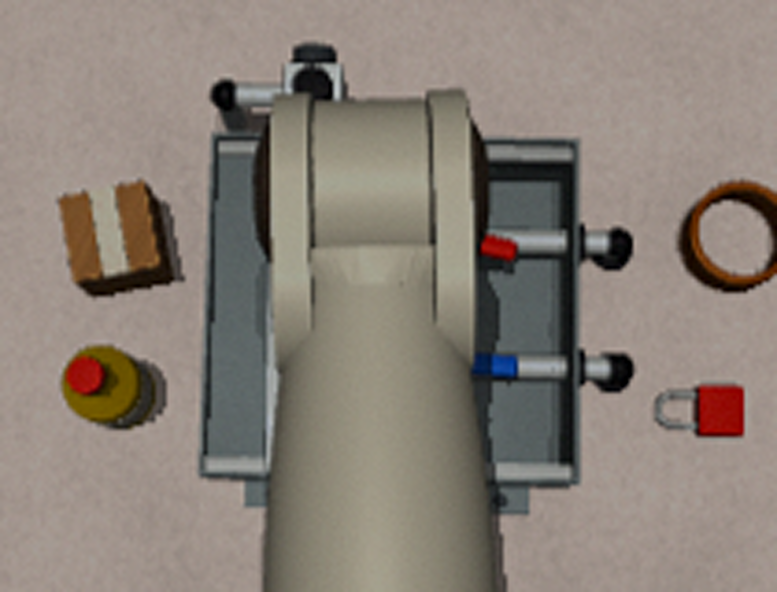

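The top view shows the cover about halfway over. The red handle at (498,247) is the upper valve, at box x +68 mm. I keep pushing towards the stop.

apply_moves([
  [[-0.15,-0.9,0,0,0],[-0.1,-0.9,0,0,0],[-0.05,-0.8,0,0,0],[0,-0.7,0,0,0],[0,-0.6,0,0,0],[0,-0.5,0,0,0],[0,-0.4,0,0,0],[0,-0.4,0,0,0]],
])

```text
t: 4.95
position: [0.5833, 0.0573, 0.1092]
tool_rot: [1.0, -0.014, 0.01, 0.018]
force: [-0.4, -35.2, 7.3]
opening: 0.0
```

```bash
python3 - <<'E'
from h import *
plan((.58,.055,.108),-.0187,0,step=.4)
s=manip.state(); im=manip.read_camera("wrist"); cv2.imwrite("pics/e_wrist.png",im[:,:,::-1])
E
```

```text
pos [0.5833 0.0573 0.1092] yaw -0.0268 t 4.95 F [ -0.4 -35.2   7.3] op 0.0
[[-0.31, 0.23, 0.11, -0.008, 0], [-0.01, 0.01, 0.0, 0.0, 0], [0.0, 0.0, -0.0, 0.0, 0], [0.0, 0.0, -0.0, 0.0, 0], [0.0, 0.0, -0.0, 0.0, 0], [0.0, 0.0, -0.0, 0.0, 0], [0.0, 0.0, -0.0, 0.0, 0], [0.0, 0.0, -0.0, 0.0, 0]]
end [0.58  0.055 0.108] -0.0187
```

View pics/e_wrist.png

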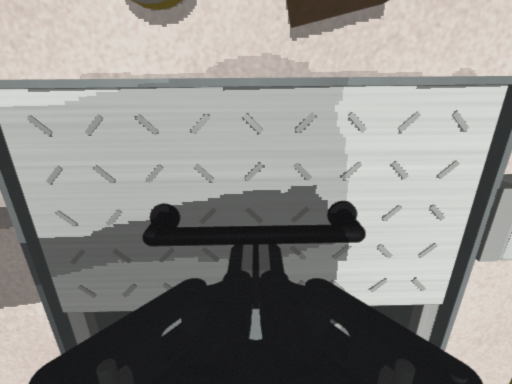

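The wrist view shows the cover flush against the far rim at row about 83, with the bar at row 235, and the force rose to 35 N, so it is at the stop. I back off and rise to look at the valves.

apply_moves([
  [[0,0.3,0,0,0],[0,1.0,0,0,0],[0,1.5,-0.5,0,0],[0,1.5,-2.0,0,0],[0,2.0,-2.5,0,0],[0.8,2.5,-2.5,0,0],[0.8,2.5,-2.5,0,0],[0.8,2.0,-1.0,0,0]],
])

```text
t: 5.67
position: [0.5981, -0.0723, 0.2229]
tool_rot: [1.0, -0.009, 0.005, 0.014]
force: [0.5, 0.3, 0.6]
opening: 0.001
```

```bash
cat >> h.py <<'E'
def plan(target,yt,op,step=3.5,n=8):
    s=manip.state(); p=np.array(s["position"]); Rm=R.from_quat(s["tool_rot"]); a=yaw(s); rows=[]
    print("pos",np.round(p,4),"yaw",round(a,4),"ztool",np.round(Rm.as_matrix()[:,2],3),"t",s["t"],"F",np.round(s["force"],1),"op",round(s["opening"],2))
    for i in range(n):
        d=(np.array(target)-p)*100; L=np.linalg.norm(d)
        if L>step: d*=step/L
        t=float(np.clip(a-yt,-.12,.12))
        rows.append([round(float(v),2) for v in Rm.inv().apply(d)]+[round(t,3),op])
        p=p+d/100; Rm=Rm*R.from_rotvec([0,0,t]); a-=t
    print(rows); print("end",np.round(p,4),round(a,4))
E
python3 - <<'E'
from h import *
plan((.63,-.12,.23),-.0187,0)
s=manip.state(); im=manip.read_camera("wrist"); cv2.imwrite("pics/f_wrist.png",im[:,:,::-1])
E
```

```text
pos [ 0.5981 -0.0723  0.2229] yaw -0.0187 ztool [ 0.01  -0.029 -1.   ] t 5.6667 F [0.5 0.3 0.6] op 0.0
[[1.99, 2.86, -0.33, 0.0, 0], [1.3, 1.87, -0.22, 0.0, 0], [0.0, 0.0, 0.0, 0.0, 0], [0.0, 0.0, 0.0, 0.0, 0], [0.0, 0.0, 0.0, 0.0, 0], [0.0, 0.0, 0.0, 0.0, 0], [0.0, 0.0, 0.0, 0.0, 0], [0.0, 0.0, 0.0, 0.0, 0]]
end [ 0.63 -0.12  0.23] -0.0187
```

View pics/f_wrist.png

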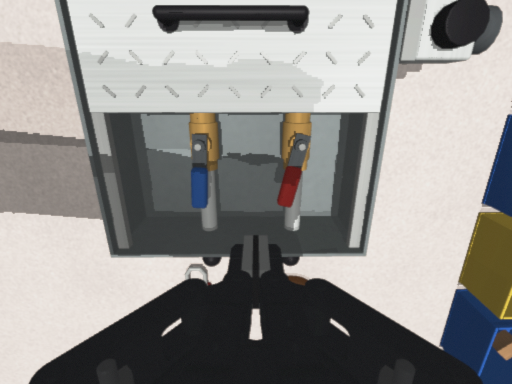

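```bash
cat >> h.py <<'E'
def wcam():
    s=manip.state(); k=manip.calibration("wrist");T=np.eye(4);T[:3,:3]=R.from_quat(s["tool_rot"]).as_matrix();T[:3,3]=s["position"]
    return T@k["tool_from_camera"],k["K"]
def ray(px,z,c="wrist"):
    T,K=wcam(); d=T[:3,:3]@np.linalg.solve(K,[px[0],px[1],1]); return T[:3,3]+d*(z-T[2,3])/d[2]
E
python3 - <<'E'
from h import *
for n in ["red_stem","red_grip","blue_grip"]:
    L=manip.tip_of("wrist",n)[:2]; print(n,[(np.round(d["centre"],1),round(d["conf"],2),np.round(ray(d["centre"],.071),4)) for d in L])
for px,z in [((303,148),.078),((290,185),.078),((199,187),.078),((395,114),.102),((366,256),.102),((111,256),.102),((232,16),.12)]: print(px,np.round(ray(px,z),4))
E
```

```text
red_stem [(array([301. , 143.8]), 0.74, array([ 0.6508, -0.04  ,  0.071 ]))]
red_grip [(array([285.7, 186. ]), 0.81, array([ 0.6339, -0.0857,  0.071 ]))]
blue_grip [(array([196., 192.]), 0.74, array([ 0.531 , -0.0894,  0.071 ]))]
(303, 148) [ 0.6494 -0.0402  0.078 ]
(290, 185) [ 0.6368 -0.0809  0.078 ]
(199, 187) [ 0.5365 -0.081   0.078 ]
(395, 114) [ 0.7284 -0.0056  0.102 ]
(366, 256) [ 0.7209 -0.1585  0.102 ]
(111, 256) [ 0.4367 -0.1517  0.102 ]
(232, 16) [0.5835 0.0702 0.12  ]
```

The wrist view shows the cover against the far rim, the red stem at (303,148), the red sleeve at (290,185) and the blue sleeve at (199,187). The red stem is at about (0.649,-0.041) and its handle is at about 0.25 rad. I go to the +x side of the red sleeve.

```bash
python3 - <<'E'
from h import *
plan((.669,-.097,.13),-.0187,0,step=2.2)
E
```

```text
pos [ 0.5976 -0.0712  0.2187] yaw -0.02 ztool [ 0.006 -0.028 -1.   ] t 5.8667 F [ 0.3 -0.2 -0.2] op -0.0
[[1.35, 0.41, 1.69, -0.001, 0], [1.34, 0.41, 1.69, 0.0, 0], [1.34, 0.41, 1.69, 0.0, 0], [1.34, 0.41, 1.69, 0.0, 0], [1.34, 0.41, 1.69, 0.0, 0], [0.41, 0.13, 0.52, 0.0, 0], [0.0, 0.0, 0.0, 0.0, 0], [0.0, 0.0, 0.0, 0.0, 0]]
end [ 0.669 -0.097  0.13 ] -0.0187
```

apply_moves([
  [[1.4,0.4,1.7,0,0],[1.3,0.4,1.7,0,0],[1.3,0.4,1.7,0,0],[1.3,0.4,1.7,0,0],[1.2,0.4,1.6,0,0],[0.4,0.2,0.4,0,0],[0,0,0,0,0],[0,0,0,0,0]],
])

```text
t: 6.53
position: [0.6642, -0.0872, 0.1208]
tool_rot: [1.0, -0.005, -0.002, 0.01]
force: [0.1, 1.0, 0.2]
opening: -0.001
```

```bash
python3 - <<'E'
from h import *
plan((.669,-.097,.063),-.0187,0,step=1.2)
im=manip.read_camera("wrist"); cv2.imwrite("pics/g_wrist.png",im[:,:,::-1])
E
```

```text
pos [ 0.6642 -0.0872  0.1208] yaw -0.0104 ztool [-0.005 -0.02  -1.   ] t 6.5333 F [0.1 1.  0.2] op -0.0
[[0.11, 0.17, 1.18, 0.008, 0], [0.11, 0.17, 1.18, 0.0, 0], [0.11, 0.17, 1.18, 0.0, 0], [0.11, 0.17, 1.18, 0.0, 0], [0.1, 0.16, 1.07, 0.0, 0], [0.0, 0.0, 0.0, 0.0, 0], [0.0, 0.0, 0.0, 0.0, 0], [0.0, 0.0, 0.0, 0.0, 0]]
end [ 0.669 -0.097  0.063] -0.0187
```

View pics/g_wrist.png

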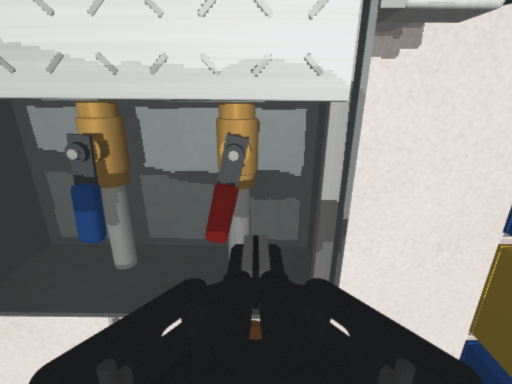

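The wrist view shows the red stem at (234,154), the sleeve's free end at (218,240), and the fingertips to its right at (256,238).

```bash
python3 - <<'E'
from h import *
for px,z in [((234,154),.082),((218,241),.078),((231,243),.078),((205,235),.078),((238,189),.078),((103,243),.078)]: print(px,np.round(ray(px,z),4))
plan((.669,-.097,.063),-.0187,0,step=1.2)
E
```

```text
(234, 154) [ 0.6502 -0.0387  0.082 ]
(218, 241) [ 0.6349 -0.1081  0.078 ]
(231, 243) [ 0.645  -0.1099  0.078 ]
(205, 235) [ 0.6252 -0.1027  0.078 ]
(238, 189) [ 0.6519 -0.0653  0.078 ]
(103, 243) [ 0.5447 -0.1092  0.078 ]
pos [ 0.6641 -0.0872  0.1212] yaw -0.0103 ztool [-0.004 -0.02  -1.   ] t 6.5833 F [-1.  -1.   0.3] op -0.0
[[0.11, 0.17, 1.18, 0.008, 0], [0.11, 0.17, 1.18, 0.0, 0], [0.11, 0.17, 1.18, 0.0, 0], [0.11, 0.17, 1.18, 0.0, 0], [0.1, 0.16, 1.11, 0.0, 0], [0.0, 0.0, 0.0, 0.0, 0], [0.0, 0.0, 0.0, 0.0, 0], [0.0, 0.0, 0.0, 0.0, 0]]
end [ 0.669 -0.097  0.063] -0.0187
```

apply_moves([
  [[0.3,0.3,0.6,0,0],[0.2,0.3,1.0,0,0],[0.1,0.2,1.1,0,0],[0.1,0.1,1.1,0,0],[0,0.1,1.0,0,0],[0,0,0.6,0,0],[0,0,0,0,0],[0,0,0,0,0]],
])

```text
t: 7.25
position: [0.6708, -0.0988, 0.065]
tool_rot: [1.0, -0.005, -0.0, 0.01]
force: [0.4, 0.0, 0.7]
opening: -0.003
```

```bash
python3 - <<'E'
from h import *
S=np.array([.6495,-.0405]);off=.017;rho=.052
def P(phi,off=off): 
    u=np.array([-np.sin(phi),-np.cos(phi)]);m=np.array([-np.cos(phi),np.sin(phi)]); return S+rho*u-off*m
for ph in np.arange(.2,1.7,.2): print(round(ph,2),np.round(P(ph),4))
plan((*P(.3),.063),-.0187,0,step=.6)
E
```

```text
0.2 [ 0.6558 -0.0948]
0.4 [ 0.6449 -0.095 ]
0.6 [ 0.6342 -0.093 ]
0.8 [ 0.624  -0.0889]
1.0 [ 0.6149 -0.0829]
1.2 [ 0.6072 -0.0752]
1.4 [ 0.6011 -0.0661]
1.6 [ 0.597 -0.056]
pos [ 0.6708 -0.0988  0.065 ] yaw -0.0099 ztool [-0.001 -0.02  -1.   ] t 7.25 F [0.4 0.  0.7] op -0.0
[[-0.59, -0.1, 0.05, 0.009, 0], [-0.59, -0.09, 0.05, 0.0, 0], [-0.59, -0.09, 0.05, 0.0, 0], [-0.27, -0.04, 0.03, 0.0, 0], [0.0, 0.0, 0.0, 0.0, 0], [0.0, 0.0, 0.0, 0.0, 0], [0.0, 0.0, 0.0, 0.0, 0], [0.0, 0.0, 0.0, 0.0, 0]]
end [ 0.6504 -0.0952  0.063 ] -0.0187
```

apply_moves([
  [[-0.5,-0.1,0.1,0,0],[-0.5,-0.1,0.1,0,0],[-0.5,-0.1,0,0,0],[-0.5,0,0,0,0],[-0.5,0,0,0,0],[-0.5,-0.1,0,0,0],[-0.5,-0.1,0,0,0],[-0.5,-0.1,0,0,0]],
])

```text
t: 7.92
position: [0.6307, -0.0919, 0.0652]
tool_rot: [1.0, -0.005, 0.004, 0.011]
force: [3.7, 0.2, -1.1]
opening: -0.003
```

```bash
python3 - <<'E'
from h import *
plan((.615,-.083,.063),-.0187,0,step=.6)
im=manip.read_camera("wrist"); cv2.imwrite("pics/i_wrist.png",im[:,:,::-1])
E
```

```text
pos [ 0.6307 -0.0919  0.0652] yaw -0.0096 ztool [ 0.008 -0.021 -1.   ] t 7.9167 F [ 3.7  0.2 -1.1] op -0.0
[[-0.52, -0.29, 0.06, 0.009, 0], [-0.52, -0.29, 0.06, 0.0, 0], [-0.52, -0.29, 0.06, 0.0, 0], [-0.02, -0.01, 0.0, 0.0, 0], [0.0, 0.0, 0.0, 0.0, 0], [0.0, 0.0, 0.0, 0.0, 0], [0.0, 0.0, 0.0, 0.0, 0], [0.0, 0.0, 0.0, 0.0, 0]]
end [ 0.615 -0.083  0.063] -0.0187
```

View pics/i_wrist.png

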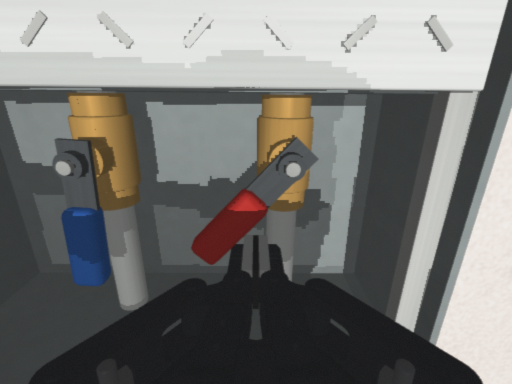

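The wrist view shows the red handle at about 45°, its sleeve pushed by the fingertips at (250,245), and the blue one untouched. I continue along the arc.

apply_moves([
  [[-0.5,-0.2,0,0,0],[-0.5,-0.3,0,0,0],[-0.4,-0.3,0,0,0],[-0.4,-0.4,0,0,0],[-0.4,-0.4,0,0,0],[-0.3,-0.4,0,0,0],[-0.3,-0.4,0,0,0],[-0.2,-0.4,0,0,0]],
])

```text
t: 8.63
position: [0.5977, -0.0635, 0.0656]
tool_rot: [1.0, -0.006, 0.005, 0.013]
force: [3.0, -4.5, -0.3]
opening: 0.001
```

```bash
python3 - <<'E'
from h import *
plan((.6,-.062,.063),-.0187,0,step=.6)
im=manip.read_camera("wrist"); cv2.imwrite("pics/j_wrist.png",im[:,:,::-1])
E
```

```text
pos [ 0.5977 -0.0635  0.0656] yaw -0.0117 ztool [ 0.01  -0.025 -1.   ] t 8.6333 F [ 3.  -4.5 -0.3] op 0.0
[[0.22, -0.16, 0.26, 0.007, 0], [0.0, 0.0, 0.0, 0.0, 0], [0.0, 0.0, 0.0, 0.0, 0], [0.0, 0.0, 0.0, 0.0, 0], [0.0, 0.0, 0.0, 0.0, 0], [0.0, 0.0, 0.0, 0.0, 0], [0.0, 0.0, 0.0, 0.0, 0], [0.0, 0.0, 0.0, 0.0, 0]]
end [ 0.6   -0.062  0.063] -0.0187
```

View pics/j_wrist.png

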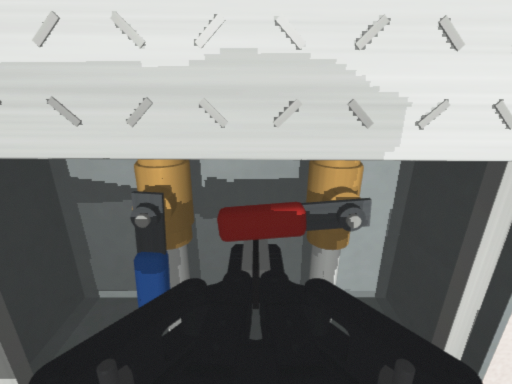

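The wrist view shows the red sleeve at (262,222), almost square across the pipe. I press gently on to the stop.

apply_moves([
  [[0.1,-0.3,0,0,0],[0,-0.3,0,0,0],[0,-0.3,0,0,0],[0,-0.3,0,0,0],[0,-0.3,0,0,0],[0,-0.3,0,0,0],[0,-0.2,0,0,0],[0,-0.2,0,0,0]],
])

```text
t: 9.35
position: [0.5971, -0.0587, 0.0659]
tool_rot: [0.999, -0.013, 0.003, 0.032]
force: [1.0, -12.1, 1.9]
opening: -0.001
```

```bash
python3 - <<'E'
from h import *
plan((.6,-.062,.063),-.0187,0,step=.6)
im=manip.read_camera("wrist"); cv2.imwrite("pics/k_wrist.png",im[:,:,::-1])
E
```

```text
pos [ 0.5971 -0.0587  0.0659] yaw -0.0263 ztool [ 0.004 -0.064 -0.998] t 9.35 F [  1.  -12.1   1.9] op -0.0
[[0.3, 0.3, 0.31, -0.008, 0], [0.0, 0.0, 0.0, 0.0, 0], [0.0, 0.0, 0.0, 0.0, 0], [0.0, 0.0, 0.0, 0.0, 0], [0.0, 0.0, 0.0, 0.0, 0], [0.0, 0.0, 0.0, 0.0, 0], [0.0, 0.0, 0.0, 0.0, 0], [0.0, 0.0, 0.0, 0.0, 0]]
end [ 0.6   -0.062  0.063] -0.0187
```

View pics/k_wrist.png

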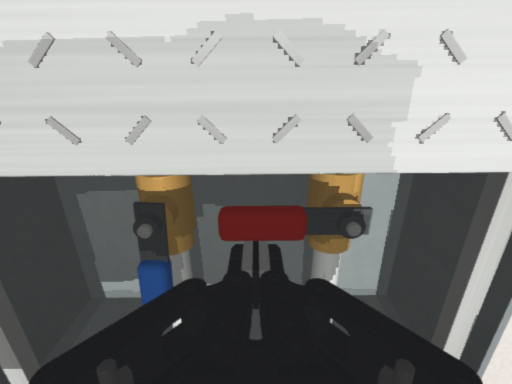

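apply_moves([
  [[0,-0.6,0,0,0],[0,-0.6,0,0,0],[0,0.2,0,0,0],[0,0.6,0,0,0],[0,0.8,0,0,0],[0,0.8,-0.5,0,0],[0,0.5,-2.0,0,0],[0,0,-2.5,0,0]],
])

```text
t: 10.07
position: [0.5916, -0.085, 0.1137]
tool_rot: [0.999, -0.018, -0.005, 0.043]
force: [0.5, -0.1, -0.1]
opening: -0.001
```

```bash
python3 - <<'E'
from h import *
plan((.6,-.11,.25),-.0187,0,step=3)
E
```

```text
pos [ 0.5916 -0.085   0.1137] yaw -0.0362 ztool [-0.011 -0.087 -0.996] t 10.0667 F [ 0.5 -0.1 -0.1] op -0.0
[[0.18, 0.79, -2.89, -0.017, 0], [0.16, 0.79, -2.89, 0.0, 0], [0.16, 0.79, -2.89, 0.0, 0], [0.16, 0.79, -2.89, 0.0, 0], [0.1, 0.5, -1.81, 0.0, 0], [0.0, 0.0, 0.0, 0.0, 0], [0.0, 0.0, 0.0, 0.0, 0], [0.0, 0.0, 0.0, 0.0, 0]]
end [ 0.6  -0.11  0.25] -0.0187
```

apply_moves([
  [[0.2,0.6,-2.9,0,0],[0.2,0.6,-2.9,0,0],[0.2,0.6,-2.9,0,0],[0.2,0.6,-2.9,0,0],[0.1,0.5,-1.8,0,0],[0,0,0,0,0],[0,0,0,0,0],[0,0,0,0,0]],
])

```text
t: 10.73
position: [0.6003, -0.1034, 0.2625]
tool_rot: [0.999, -0.017, -0.003, 0.04]
force: [-0.4, 0.7, 0.0]
opening: -0.001
```

```bash
python3 - <<'E'
from h import *
s=manip.state(); print(s["position"],s["force"])
im=manip.read_camera("wrist"); cv2.imwrite("pics/l_wrist.png",im[:,:,::-1])
for n in ["red_stem","red_grip","blue_grip","cover_bar"]:
    L=manip.tip_of("wrist",n)[:2]; print(n,[(np.round(d["centre"],1),round(d["conf"],2),np.round(ray(d["centre"],.12 if n=="cover_bar" else .071),4)) for d in L])
E
```

```text
[ 0.60027072 -0.10340067  0.26245428] [-0.36422312  0.71356705  0.03673739]
red_stem [(array([297.8, 108.4]), 0.79, array([ 0.6503, -0.0456,  0.071 ]))]
red_grip [(array([252.6, 103.6]), 0.87, array([ 0.5981, -0.0386,  0.071 ])), (array([198.8, 152.4]), 0.35, array([ 0.5294, -0.0939,  0.071 ]))]
blue_grip [(array([201.1, 151.1]), 0.68, array([ 0.5324, -0.0923,  0.071 ]))]
cover_bar []
```

View pics/l_wrist.png

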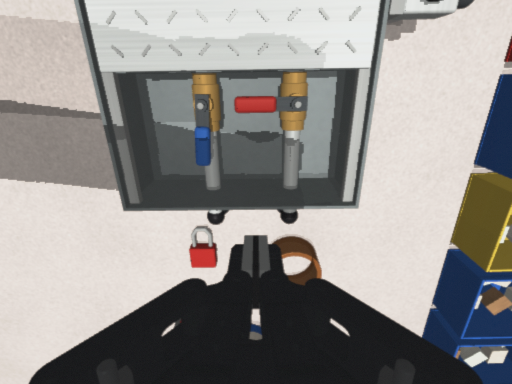

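The wrist view shows the red handle square across its pipe (sleeve (256,104), stem (298,103)), the blue one along its own pipe, and the cover aside. I'll measure the angle, then clear the arm for a top-camera check.

```bash
python3 - <<'E'
from h import *
im=cv2.imread("pics/l_wrist.png").astype(int)
b,g,r=im[...,0],im[...,1],im[...,2]
for nm,m in [("red",(r>100)&(g<60)&(b<60)),("blue",(b>90)&(r<60)&(g<110))]:
    m[:, :180]=0; m[:,320:]=0; m[:80]=0; m[180:]=0
    v,u=np.nonzero(m); W=np.array([ray((a,c),.077) for a,c in zip(u,v)])[:,:2]
    c=W.mean(0); e=np.linalg.svd(W-c)[2][0]; print(nm,len(u),np.round(c,4),"axis deg",np.degrees(np.arctan2(e[1],e[0])))
# references: cover edge, rim -y
for a,bb,z in [((104,71),(364,68),.095),((124,210),(358,207),.102)]:
    A,B=ray(a,z),ray(bb,z); print(A,B,np.degrees(np.arctan2(*(B-A)[[1,0]])))
plan((.5,-.30,.27),-.0187,0,step=3)
E
```

```text
red 441 [ 0.6013 -0.0393] axis deg 179.17361180804284
blue 542 [ 0.5356 -0.0843] axis deg -95.45855089946645
[4.47869246e-01 3.09465600e-04 9.50000000e-02] [ 0.71259645 -0.00562138  0.095     ] -1.2834177507782871
[ 0.4359607  -0.15522229  0.102     ] [ 0.72247452 -0.15971997  0.102     ] -0.8993520338368269
pos [ 0.5999 -0.1032  0.2613] yaw -0.0335 ztool [-0.009 -0.08  -0.997] t 10.9833 F [-0.1  0.4  0.1] op -0.0
[[-1.27, 2.72, 0.11, -0.015, 0], [-1.31, 2.7, 0.11, 0.0, 0], [-1.31, 2.7, 0.11, 0.0, 0], [-1.31, 2.7, 0.11, 0.0, 0], [-1.31, 2.7, 0.11, 0.0, 0], [-1.31, 2.7, 0.11, 0.0, 0], [-1.31, 2.7, 0.11, 0.0, 0], [-0.47, 0.98, 0.04, 0.0, 0]]
end [ 0.5  -0.3   0.27] -0.0187
```

apply_moves([
  [[-1.3,2.7,0,0,0],[-1.3,2.7,0,0,0],[-1.3,2.7,0,0,0],[-1.3,2.7,0,0,0],[-1.3,2.7,0,0,0],[-1.3,2.7,0,0,0],[-1.3,2.7,0,0,0],[0,0,0,0,0]],
])

```text
t: 11.65
position: [0.4982, -0.2924, 0.2704]
tool_rot: [0.999, -0.013, -0.009, 0.038]
force: [0.3, -0.2, 1.0]
opening: 0.003
```

```bash
python3 - <<'E'
from h import *
s=manip.state(); print(s["position"],s["force"])
im=manip.read_camera("top")[110:270,170:380]
cv2.imwrite("pics/m_top.png",cv2.resize(im[:,:,::-1],None,fx=3.7,fy=3.7,interpolation=cv2.INTER_CUBIC))
E
```

```text
[ 0.49818794 -0.2924446   0.27043252] [ 0.29296949 -0.23692448  1.01950013]
```

View pics/m_top.png

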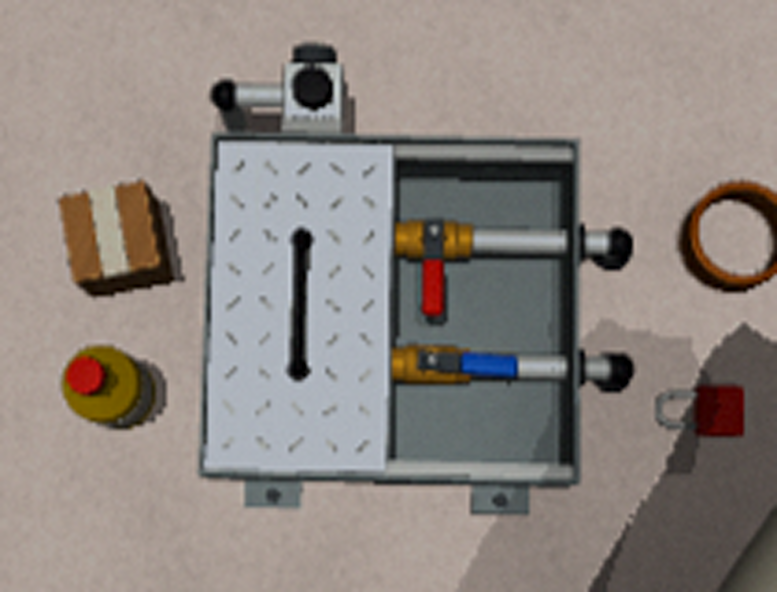

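The top view shows the cover flush at the left stop (bar from (301,238) to (297,372)), the red handle square across its pipe at (432,285) and the blue one along its pipe at (490,364). The bottle, carton, tape and padlock are in the same pixels as before. I'm handing the job in.

```bash
python3 -c "
from station import manip
print(manip.job_done())"
```

```text
the job is handed in; nothing more can be done
None
```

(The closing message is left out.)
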